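Fill the steriliser pan: pack the last two bottles

TASK

The round steel pan is going to the steriliser and must take all seven amber bottles, one in the middle and six round it: lift the two amber bottles out of the tilted rack and set them down gently, without dropping them, in the two free places, so that all seven stand upright on the pan's floor. Leave the squat jar in the rack, leave the pan about where it stands, and do not disturb the other things on the bench.

Things in the scene. Friction and masses are not known exactly. Their poses are not given: they have to be found in the camera images.
- pan: round open stainless steel steriliser pan, loose on the bench left or right of centre: 156 mm outer, 150 mm inner diameter, 68 mm high with its rim, floor 3 mm thick, about 0.7 kg, two loop grips outside at its +y and -y sides (97 mm from the axis, 50 mm up); five bottles stand in it in a ring, their caps 40 mm above the rim; origin at the centre of its underside, z up
- pan_middle (a point): point on the pan's axis, on top of its floor (3 mm above its underside): the free place in the middle of the ring. Bottles of the ring stand about 49 mm from it, every 60 degrees, about 3 mm from one another and from the wall; axes as the pan's
- pan_side (a point): point on top of the pan's floor, 49 mm from its axis along the pan's +x: the free place in the ring; axes as the pan's
- rack: grey plastic tilted bottle rack, fixed, on the other side from the pan: 209 mm wide along its y, three bays 68 mm apart. Things in it lean 30 degrees from vertical, tops towards its +x (roughly away from the robot), on a sloping floor and against a back plate 46 mm long; bays are open upwards and to -x, dividers 36 mm, end cheeks 46 mm high; origin at the centre of its underside, z up
- bottle_a: amber glass bottle with a paper label and a black screw cap: body 46 mm in diameter up to 64 mm, shoulder narrowing to the cap, cap 20 mm in diameter from 80 to 106 mm (the top); about 0.13 to 0.22 kg; origin at the centre of its underside, z along its axis towards the cap. Starts leaning in one bay of the rack
- bottle_b: the same kind of bottle as bottle_a, in another bay of the rack; same sizes and origin
- jar: squat clear glass jar, 46 mm in diameter and 70 mm tall with a wide white lid, in the remaining bay of the rack; stays there; origin at the centre of its underside, z along its axis
- well_plate: clear plastic well plate with lid, 128 x 86 x 20 mm, lying beyond the work; origin under its centre
- tip_box: grey pipette-tip box with clear cover, 122 x 84 x 86 mm, left of the work; origin under its centre
- wash_bottle: white squeeze wash bottle with blue cap and bent spout, 72 mm in diameter, 196 mm tall, right of the work; origin under its centre
- packed_1: same kind of bottle as bottle_a, already standing in the pan, in the ring place at 60 degrees from the pan's x axis
- packed_2: same kind of bottle as bottle_a, already standing in the pan, in the ring place at 120 degrees from the pan's x axis
- packed_3: same kind of bottle as bottle_a, already standing in the pan, in the ring place at 180 degrees from the pan's x axis
- packed_4: same kind of bottle as bottle_a, already standing in the pan, in the ring place at 240 degrees from the pan's x axis
- packed_5: same kind of bottle as bottle_a, already standing in the pan, in the ring place at 300 degrees from the pan's x axis

How it is judged (in metres and radians):
At the end, for the whole second after the job is handed in: All seven amber bottles stand on the pan's floor (underside within 4 mm of it), within 57 mm of the pan's axis and within 4 degrees of upright, at rest; the pan stands flat, at rest (z of each of bottle_a, bottle_b, packed_1, packed_2, packed_3, packed_4, packed_5 in the frame of pan below 0.007 m and horizontal distance between each of bottle_a, bottle_b, packed_1, packed_2, packed_3, packed_4, packed_5 and pan below 0.057 m and angle between each of bottle_a, bottle_b, packed_1, packed_2, packed_3, packed_4, packed_5's own z axis and vertical below 0.07 rad and linear speed of each of bottle_a, bottle_b, packed_1, packed_2, packed_3, packed_4, packed_5, pan below 0.02 m/s and angle between pan's own z axis and vertical below 0.04 rad); the robot touches nothing.
It fails at once if a bottle from the rack is dropped into the pan (faster than 0.7 m/s there, a free fall of about 25 mm) ((horizontal distance between bottle_a and pan below 0.075 m and z of bottle_a in the frame of pan below 0.075 m and linear speed of bottle_a above 0.7 m/s) or (horizontal distance between bottle_b and pan below 0.075 m and z of bottle_b in the frame of pan below 0.075 m and linear speed of bottle_b above 0.7 m/s)).
It fails at once if the pan is shoved more than 50 mm (distance of pan from where it was at the start of the episode above 0.05 m).
It fails at once if the jar, well plate, tip box or wash bottle is moved more than 25 mm (distance of any of jar, well_plate, tip_box, wash_bottle from where it was at the start of the episode above 0.025 m).
It also fails if it takes over 58 s, if anything falls off the work surface, if the arm or the gripper's body presses on something with over 40 N, if the wrist force passes 120 N, or if a joint passes its speed limit or range.

ROBOT

A 7-joint arm with a two-finger parallel gripper is mounted at the origin on the work surface. World frame = base frame: x ahead of the robot, y to its left, z up, the work surface at z = 0. Lengths are in mm, angles in rad, forces in N, time in s.
With the tool pointing down it reaches from about 425 to 1025 mm from the base axis. Payload 9.4 kg.
Tool frame: the origin (TCP) lies midway between the tips of the shut fingers; the grasp point (between the pads) lies 19 mm behind it; z points along the fingers, y is the line along which they close (so a half turn about z gives the same grasp; the last joint's range is limited). The gripper opens to 85 mm and grips with 20 to 120 N. Pads are 22 mm wide; open, the fingers measure 114 mm over their backs; the gripper's body (76 mm by 85 mm) begins 54 mm behind the grasp point. The pads swing forward as they close: fully open they stand 13 mm farther back than shut.
Start: joints at [-1.245, 0.599, -0.003, 1.599, 0.002, 0.943, -0.08], TCP at [284.201, 666.974, 231.275] pointing down, gripper open.
Joint ranges: [-2.57, 2.57], [-0.35, 1.97], [-1.29, 1.29], [0.11, 2.56], [-1.05, 4.19], [0.11, 1.86], [-2.63, 2.63]. Speed limits (rad/s): [2.22, 2.22, 3.01, 3.01, 3.14, 3.14, 3.14].

INTERFACE

Orientations are given as a unit quaternion [x, y, z, w].
In Python, from workcell import bot gives the robot as it stands. The module is installed in compiled form; this text tells all that it offers.
- The arm moves only by the tool carry_out, never from a script. Its argument "plan" is a list of rows, each a list of 5 numbers: the shift along the tool's x, y, z each as a share of 25 cm, from -1 to 1, then the turn about the tool's z as a share of 180 degrees, from -1 to 1, then the closure, from -1 (fully open) to 1 (shut), so that 0 is half open. In form: [[tx, ty, tz, yaw, hand], ...]. A call has 1 to 12 rows; each row is the pose to reach, as a shift and turn from the pose commanded when the call began, along the tool's axes at that moment, turning the shorter way round; what a row does not reach only later rows make up. A row lasts 1/10 s, in which the tool goes at most 50 mm and 8.59 degrees, less where a joint would pass 70% of its speed; a pose out of reach is approached as far as the arm can. A call with a number of a shift or a turn outside -1 to 1 is refused whole. A call with a gripper value outside its range is refused whole. The fingers move at their own pace and stop on an object; "force" is the grip in N (left out, the last holds). Time passes only in rows, so rows that repeat a pose let the fingers close. It gives the time, the measured TCP pose, the force, the opening and the grip force at its end, in the units of the state.
- bot.read_state(): the state, without advancing time (a new reading comes with each control period).
- bot.camera(name): name is "scene" or "top"; returns a dict with "image" (384x512x3 uint8, red, green, blue), "fov_y" (degrees; the focal length in pixels is half the picture's height over the tangent of half this angle, whatever the lens; pixels are square), "cx", "cy" (the principal point, pixels), "R" (3x3) and "t" (3): a world point X has camera coordinates R X + t. Camera axes: x right, y down, z forward; pixel columns grow to the right and rows downward; lengths in mm; the calibration is good to about 2 mm. A picture is of the moment at which its call begins. There is no depth.
- bot.job_done(): hands the job in; it is judged then, once.
The state is a dict: "time_s": time; "joints": joint angles; "joint_velocities": joint speeds; "joint_torque": joint torques, N m; "position": TCP position; "tcp_rot": TCP orientation; "force": force on the tool from outside, world axes, zero at the start; "wrist_torque": the same for the moment, N m; "finger_gap": finger opening in mm; "grip_force": force on a finger pad.
Only numpy, scipy, OpenCV 4.12 (cv2) and the standard library are available. Lean on these libraries where they do the work, as an engineer would, in place of code of your own. Each camera call takes 0.05 s, during which the arm holds its last target. There are 200 camera calls.

## Working session

There is one attempt and no reset: what is moved stays moved. The work goes in short steps, Python scripts to look and compute and a tool call to move; the robot and the scene stay as the last step left them, time stands still between calls to the robot, and variables do not carry over. Pictures are saved under pics/ and viewed, at most 10 in all, crops included, and the job is handed in when it is done.

Besides the shell and the picture viewer there is one more tool, called after ">>>" as name([rows], argument=value, ...), one row to a line, values as JSON. carry_out: Moves the arm, as the interface text tells. Its arguments: {"type":"object","properties":{"plan":{"type":"array"},"force":{"type":"number"}},"required":["plan"]}

```bash
mkdir -p pics; python3 - <<'E'
from workcell import bot
import cv2,numpy as np
s=bot.read_state()
for k in ("time_s","joints","position","tcp_rot","force","finger_gap"): print(k,s[k])
for n in ("scene","top"):
    c=bot.camera(n); cv2.imwrite(f"pics/{n}0.png",c["image"][:,:,::-1])
    print(n,c["fov_y"],c["cx"],c["cy"],np.round(c["R"],4).tolist(),np.round(c["t"],1))
    R=np.array(c["R"]); print(-R.T@np.array(c["t"]))
E
```

```text
time_s 0.0
joints [-1.24469191  0.60014331 -0.0025673   1.60014734  0.00181661  0.94290171
 -0.07979389]
position [284.01649124 666.52670011 230.39724448]
tcp_rot [ 1.99997145e-01  9.79796154e-01 -7.93932764e-04 -8.76662043e-05]
force [-0.04615249  0.07836098 -0.25986993]
finger_gap 85.47242262092989
scene 57.1181787029101 256.493611178491 192.092847082882 [[0.3592, 0.9332, 0.0005], [0.6312, -0.2426, -0.7367], [-0.6874, 0.265, -0.6763]] [-202.6 -344.6 1525.1]
[1338.6276233  -298.59364053  777.56582168]
top 55.65607104280128 253.6049393422633 192.24869300792292 [[0.0161, -0.9997, 0.0169], [-0.9934, -0.0179, -0.1135], [0.1137, -0.015, -0.9934]] [ -12.9  621.6 1016. ]
[ 502.15664958   13.42723785 1080.05590617]
```

View pics/scene0.png

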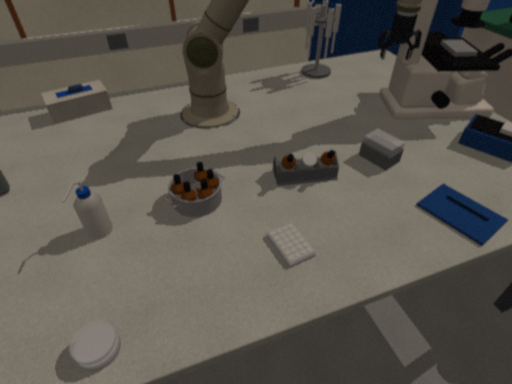

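View pics/top0.png

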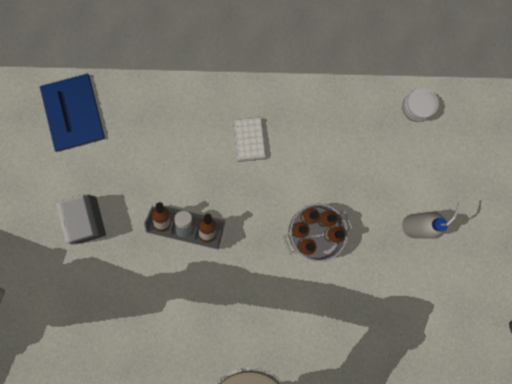

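Top view: the rack is near (185,226), with bottles at (161,216) and (208,228) and the jar at (184,223). The pan is near (318,232), with its ring gap towards about (326,248). I'll zoom in on both.

```bash
python3 - <<'E'
import cv2,numpy as np
t=cv2.imread("pics/top0.png")
a=cv2.resize(t[185:265,140:240],None,fx=7.5,fy=7.5,interpolation=cv2.INTER_CUBIC)
b=cv2.resize(t[190:270,270:370],None,fx=7.5,fy=7.5,interpolation=cv2.INTER_CUBIC)
cv2.imwrite("pics/z1.png",np.clip(a*1.6,0,255).astype('u1'));cv2.imwrite("pics/z2.png",np.clip(b*1.6,0,255).astype('u1'))
E
```

```text
(no output)
```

View pics/z1.png

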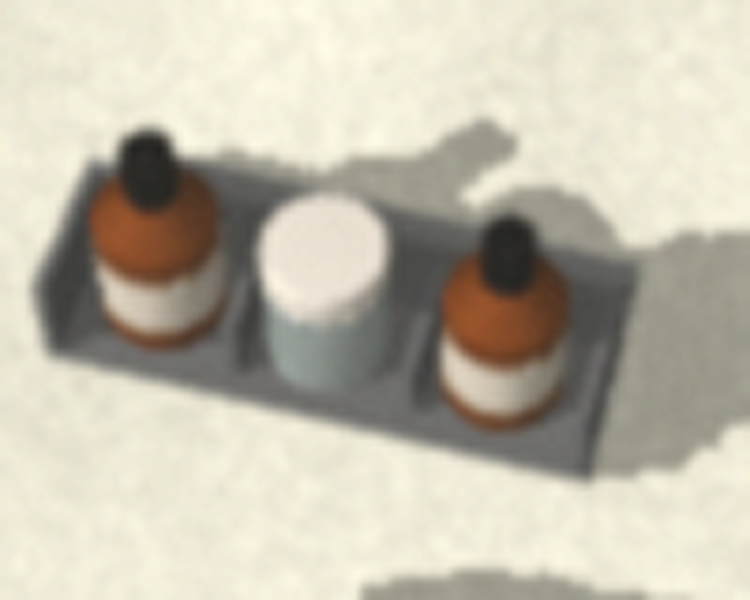

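View pics/z2.png

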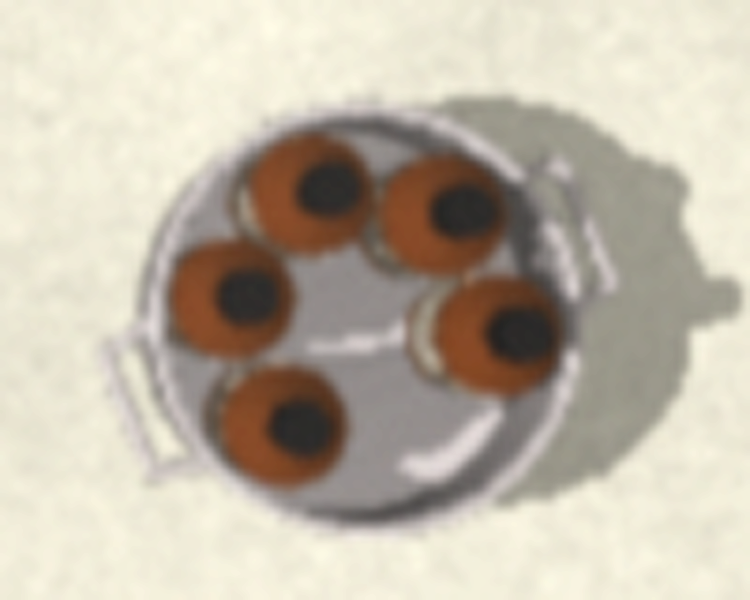

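Zooms: rack caps are at crop (150,170) and (508,255), leaning to the image top, which is +x. The five packed caps are at (332,188), (466,210), (248,297), (302,427) and (520,333), leaving the middle and the lower-right free. I'll get cap centres from dark blobs, triangulating the rack caps across both views.

```bash
cat > h.py <<'E'
import numpy as np,cv2
from workcell import bot
def ray(c,u,v):
    R=np.array(c["R"]);t=np.array(c["t"]);f=192/np.tan(np.radians(c["fov_y"]/2))
    d=R.T@np.array([(u-c["cx"])/f,(v-c["cy"])/f,1]);return -R.T@t,d/np.linalg.norm(d)
def proj(c,X):
    R=np.array(c["R"]);f=192/np.tan(np.radians(c["fov_y"]/2));p=R@np.array(X)+np.array(c["t"])
    return np.array([c["cx"]+f*p[0]/p[2],c["cy"]+f*p[1]/p[2]])
def plane(c,u,v,z):
    o,d=ray(c,u,v);return o+d*(z-o[2])/d[2]
def tri(r):
    A=sum(np.eye(3)-np.outer(d,d) for o,d in r);b=sum((np.eye(3)-np.outer(d,d))@o for o,d in r)
    X=np.linalg.solve(A,b);return X,[np.linalg.norm((np.eye(3)-np.outer(d,d))@(X-o)) for o,d in r]
def caps(c,box,thr=45):
    """dark small blobs in box (u0,v0,u1,v1), on a 4x enlarged picture; soft centroid"""
    u0,v0,u1,v1=box;k=4
    g=cv2.resize(c["image"][v0:v1,u0:u1],None,fx=k,fy=k,interpolation=cv2.INTER_CUBIC).max(2)
    n,l,s,cen=cv2.connectedComponentsWithStats((g<thr).astype('u1'))
    return [(round((x+.5)/k-.5+u0,2),round((y+.5)/k-.5+v0,2),int(s[i,4])//k**2) for i,(x,y) in enumerate(cen) if i and s[i,4]>8*k*k]
E
python3 - <<'E'
from h import *
T=bot.camera("top");S=bot.camera("scene")
print("rack top",caps(T,(145,195,225,245)));print("pan top",caps(T,(288,203,350,262)))
print("rack sc",caps(S,(270,143,345,185)));print("pan sc",caps(S,(165,155,225,215)))
for p in caps(T,(288,203,350,262)): print(plane(T,p[0],p[1],97).round(1), proj(S,plane(T,p[0],p[1],97)).round(1))
E
```

```text
rack top [(np.float64(159.71), np.float64(207.76), 63), (np.float64(207.6), np.float64(218.84), 65), (np.float64(148.87), np.float64(221.8), 37), (np.float64(172.87), np.float64(227.6), 8)]
pan top [(np.float64(313.66), np.float64(214.69), 48), (np.float64(331.68), np.float64(217.64), 53), (np.float64(302.79), np.float64(229.02), 47), (np.float64(339.28), np.float64(234.03), 58), (np.float64(309.94), np.float64(246.49), 50)]
rack sc [(np.float64(330.1), np.float64(154.62), 50), (np.float64(289.51), np.float64(158.58), 49), (np.float64(331.14), np.float64(162.93), 27), (np.float64(304.2), np.float64(174.5), 716)]
pan sc [(np.float64(199.56), np.float64(166.58), 54), (np.float64(206.15), np.float64(179.49), 139), (np.float64(176.72), np.float64(179.2), 62), (np.float64(186.39), np.float64(186.48), 72)]
[ 556.5 -165.1   97. ] [203.  183.6]
[ 549.3 -214.    97. ] [186.  186.1]
[ 517.3 -135.6   97. ] [209.2 173.4]
[ 505.5 -234.2   97. ] [176.  178.6]
[ 471.  -154.8   97. ] [199.2 165.9]
```

```bash
python3 - <<'E'
import cv2,numpy as np
t=cv2.imread("pics/scene0.png")
a=cv2.resize(t[140:190,265:345],None,fx=5,fy=5,interpolation=cv2.INTER_CUBIC)
b=cv2.resize(t[152:217,160:240],None,fx=5,fy=5,interpolation=cv2.INTER_CUBIC)
cv2.imwrite("pics/z3.png",np.clip(np.vstack([a,b])*1.6,0,255).astype('u1'))
E
```

```text
(no output)
```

View pics/z3.png

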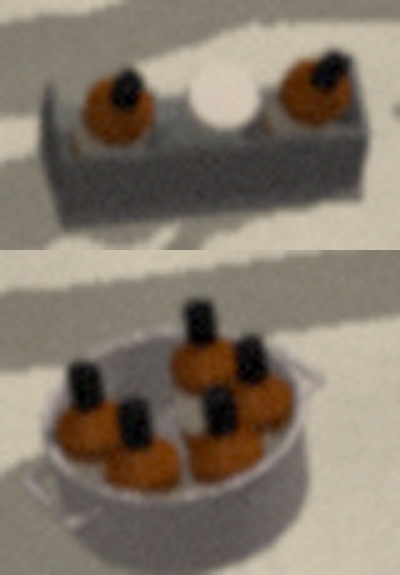

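Scene zoom: rack caps sit at about (330,155) and (289,158.5), and the pan caps agree with the top-view projection to within 1 px.

```bash
python3 - <<'E'
from h import *
from scipy.spatial.transform import Rotation as Ro
T=bot.camera("top");S=bot.camera("scene")
A,ea=tri([ray(T,159.71,207.76),ray(S,330.1,154.62)]);B,eb=tri([ray(T,207.6,218.84),ray(S,289.51,158.58)])
print("A",A.round(1),ea[0].round(1),"B",B.round(1),eb[0].round(1),np.linalg.norm(A-B)) 
d=(A-B)[:2];print("rack yaw deg",np.degrees(np.arctan2(-d[0],d[1])))
P=np.array([plane(T,u,v,97)[:2] for u,v in [(331.68,217.64),(313.66,214.69),(302.79,229.02),(309.94,246.49),(339.28,234.03)]])
# going ccw seen from above: order found by angle
from scipy.optimize import least_squares
def m(p,a):return p[:2]+49*np.c_[np.cos(p[2]+a),np.sin(p[2]+a)]
best=min((least_squares(lambda p:(m(p,np.radians(60)*np.roll(np.arange(1,6)[::s],k))-P).ravel(),[514,-185,y0]) for s in(1,-1) for k in (0,) for y0 in(-3,-1,1,3)),key=lambda r:r.cost)
p=best.x;print("pan",p[:2],"yaw",np.degrees(p[2])%360,"res",best.fun.round(1),"side",p[:2]+49*np.array([np.cos(p[2]),np.sin(p[2])]))
s=bot.read_state();print(np.round(s["position"],1),Ro.from_quat(s["tcp_rot"]).as_matrix().round(3))
E
```

```text
A [568.2 251.   99.7] 0.7 B [540.4 121.1  99.6] 0.1 132.8659444366321
rack yaw deg -12.089252685496604
pan [ 521.02758426 -190.46812011] yaw 276.41396589397675 res [ 16.6   3.9   4.    3.7  -1.8  -6.2   5.1 -16.  -23.9  14.6] side [ 526.50143113 -239.16141534]
[284.1 666.8 231. ] [[-0.92   0.392 -0.   ]
 [ 0.392  0.92  -0.001]
 [-0.    -0.001 -1.   ]]
```

```bash
cat >> h.py <<'E'
from scipy.spatial.transform import Rotation as Ro
def go(x,y,z,ydeg=None):
    """shares from the measured pose to world TCP x,y,z with tool y axis at ydeg (mod 180)"""
    s=bot.read_state();M=Ro.from_quat(s["tcp_rot"]).as_matrix()
    D=(M.T@(np.array([x,y,z])-s["position"]))/250
    w=0 if ydeg is None else -(((ydeg-np.degrees(np.arctan2(M[1,1],M[0,1])))+90)%180-90)/180
    print("t",round(s["time_s"],2),"pos",np.round(s["position"],1),"ydir",np.degrees(np.arctan2(M[1,1],M[0,1])).round(1),"-> row",D.round(3),round(w,4),"gap",round(s["finger_gap"],1),"F",np.round(s["force"],1))
E
python3 - <<'E'
from h import *
from scipy.optimize import least_squares
T=bot.camera("top")
P=np.array([plane(T,u,v,97)[:2] for u,v in [(339.28,234.03),(331.68,217.64),(313.66,214.69),(302.79,229.02),(309.94,246.49)]])
a=np.radians(60)*np.arange(1,6)
m=lambda p,a:p[:2]+49*np.c_[np.cos(p[2]+a),np.sin(p[2]+a)]
r=least_squares(lambda p:(m(p,a)-P).ravel(),[514,-185,3.5]);p=r.x
print("pan",p[:2].round(1),"yaw",np.degrees(p[2]),r.fun.round(1),"side",m(p,np.zeros(1)).round(1))
e=caps
go(572.5,250,180,77.5)
E
```

```text
pan [ 510.9 -184.6] yaw 203.06469564619763 [-0.5  1.   0.8 -0.  -0.5 -0.3 -0.5 -0.4  0.7 -0.3] side [[ 465.8 -203.8]]
t 0.35 pos [284.2 666.9 231.1] ydir 66.9 -> row [-1.715 -1.082  0.205] -0.0588 gap 84.9 F [-0.1 -0.3 -0.4]
```

>>> carry_out([
  [-0.86, -0.54, 0, 0, 0],
  [-0.86, -0.54, 0, 0, 0],
  [-0.86, -0.54, 0, 0, 0],
  [-0.86, -0.54, 0, 0, 0],
  [-0.86, -0.54, 0, 0, 0],
  [-0.86, -0.54, 0, 0, 0],
  [-0.86, -0.54, 0, 0, 0],
], force=20)

```text
time_s: 1.05
position: [430.5, 457.0, 231.6]
tcp_rot: [0.202, 0.979, 0.0, 0.0]
force: [-0.5, 1.3, 0.4]
finger_gap: 42.6
grip_force: 0.0
```

```bash
python3 -c "
from h import *
go(572.5,250,150,77.5)"
```

```text
t 1.05 pos [430.5 457.  231.6] ydir 66.7 -> row [-0.849 -0.536  0.327] -0.0599 gap 42.6 F [-0.5  1.3  0.4]
```

>>> carry_out([
  [-0.85, -0.535, 0, -0.06, 0],
  [-0.85, -0.535, 0, -0.06, 0],
  [-0.85, -0.535, 0, -0.06, 0],
  [-0.85, -0.535, 0, -0.06, 0],
  [-0.85, -0.535, 0, -0.06, 0],
  [-0.85, -0.535, 0.3, -0.06, 0],
  [-0.85, -0.535, 0.3, -0.06, 0],
  [-0.85, -0.535, 0.3, -0.06, 0],
  [-0.85, -0.535, 0.3, -0.06, 0],
])

```text
time_s: 1.95
position: [571.8, 254.1, 156.5]
tcp_rot: [0.106, 0.994, 0.0, -0.0]
force: [0.3, 0.3, -0.6]
finger_gap: 42.7
grip_force: 0.0
```

```bash
python3 - <<'E'
from h import *
go(572.5,250,88,77.5)
T=bot.camera("top");S=bot.camera("scene")
a=cv2.resize(T["image"][185:265,140:240],None,fx=5,fy=5,interpolation=cv2.INTER_CUBIC)
b=cv2.resize(S["image"][115:195,265:365],None,fx=5,fy=5,interpolation=cv2.INTER_CUBIC)[:190]
cv2.imwrite("pics/z4.png",np.clip(np.vstack([a,b])[:,:,::-1]*1.5,0,255).astype('u1'))
E
```

```text
t 1.95 pos [571.8 254.1 156.5] ydir 77.9 -> row [-0.007 -0.016  0.274] 0.002 gap 42.7 F [ 0.3  0.3 -0.6]
```

View pics/z4.png

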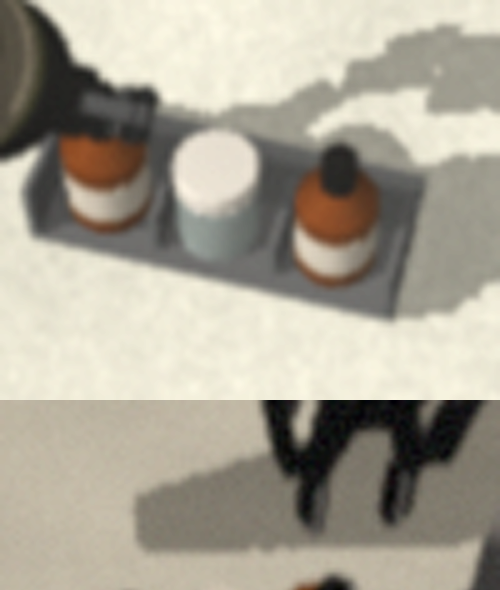

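The open fingers straddle the left bottle's cap line at crop (100–150,110) in the top view. Descending.

>>> carry_out([
  [0, 0, 0, 0, 0],
  [0, 0, 0.2, 0, 0],
  [0, 0, 0.2, 0, 0],
  [0, 0, 0.2, 0, 0],
])

```text
time_s: 2.45
position: [571.8, 252.2, 106.9]
tcp_rot: [0.107, 0.994, -0.0, -0.001]
force: [0.3, 0.4, -0.1]
finger_gap: 42.9
grip_force: 0.0
```

```bash
python3 -c "
from h import *
go(572.5,250,88,77.5)"
```

```text
t 2.45 pos [571.8 252.2 106.9] ydir 77.7 -> row [-0.005 -0.008  0.075] 0.0013 gap 42.9 F [ 0.3  0.4 -0.1]
```

>>> carry_out([
  [-0.004, -0.008, 0.075, 0, 0],
  [-0.004, -0.008, 0.075, 0, 0],
  [-0.004, -0.008, 0.075, 0, 0],
  [-0.004, -0.008, 0.075, 0, 1],
  [-0.004, -0.008, 0.075, 0, 1],
  [-0.004, -0.008, 0.075, 0, 1],
  [-0.004, -0.008, 0.075, 0, 1],
  [-0.004, -0.008, 0.075, 0, 1],
  [-0.004, -0.008, 0.075, 0, 1],
], force=20)

```text
time_s: 3.35
position: [573.4, 250.0, 88.8]
tcp_rot: [0.107, 0.994, 0.0, 0.001]
force: [-0.4, -1.2, 7.5]
finger_gap: 19.1
grip_force: 20.7
```

```bash
python3 -c "
from h import *
go(572.5,250,88,77.5)"
```

```text
t 3.35 pos [573.4 250.   88.8] ydir 77.7 -> row [ 0.004 -0.001  0.003] 0.0012 gap 19.1 F [-0.4 -1.2  7.5]
```

>>> carry_out([
  [0.03, 0, -0.022, 0, 1],
  [0.058, 0, -0.042, 0, 1],
  [0.09, 0, -0.06, 0, 1],
  [0.122, 0, -0.075, 0, 1],
  [0.122, 0, -0.075, 0, 1],
])

```text
time_s: 3.85
position: [542.2, 257.1, 107.2]
tcp_rot: [0.106, 0.994, 0.0, 0.0]
force: [1.0, 0.1, 0.5]
finger_gap: 19.5
grip_force: 20.0
```

```bash
python3 - <<'E'
from h import *
go(572.5,250,88,77.5)
T=bot.camera("top");S=bot.camera("scene")
a=cv2.resize(T["image"][185:265,140:240],None,fx=5,fy=5,interpolation=cv2.INTER_CUBIC)
b=cv2.resize(S["image"][125:185,265:365],None,fx=5,fy=5,interpolation=cv2.INTER_CUBIC)[:190]
cv2.imwrite("pics/z5.png",np.clip(np.vstack([a,b])[:,:,::-1]*1.5,0,255).astype('u1'))
E
```

```text
t 3.85 pos [542.2 257.1 107.2] ydir 77.8 -> row [-0.124 -0.002  0.077] 0.0016 gap 19.5 F [1.  0.1 0.5]
```

View pics/z5.png

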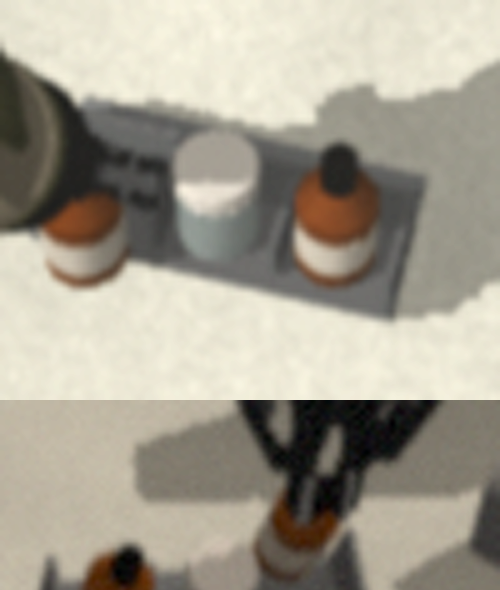

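The top view shows bottle A moved with the gripper and kept its lean (label edge at crop (85,280)), so pad friction holds the tilt. I'll lift it over the rack's back plate and lower it just behind. Pulling back then lets the fixed plate edge push its foot upright.

>>> carry_out([
  [0, 0, -0.15, 0, 1],
  [0, 0, -0.28, 0, 1],
  [0, 0, -0.28, 0, 1],
  [-0.15, 0, -0.28, 0, 1],
  [-0.3, 0, -0.28, 0, 1],
  [-0.43, 0, -0.28, 0, 1],
  [-0.43, 0, -0.28, 0, 1],
  [-0.43, 0, -0.1, 0, 1],
  [-0.43, 0, 0, 0, 1],
  [-0.43, 0, 0.035, 0, 1],
  [-0.43, 0, 0.035, 0, 1],
])

```text
time_s: 5.05
position: [646.7, 233.4, 95.7]
tcp_rot: [0.107, 0.994, -0.001, -0.002]
force: [-0.8, -0.1, -1.5]
finger_gap: 19.3
grip_force: 20.5
```

```bash
python3 - <<'E'
from h import *
go(594.5,245,108,77.5)
T=bot.camera("top");S=bot.camera("scene")
a=cv2.resize(T["image"][165:245,130:230],None,fx=5,fy=5,interpolation=cv2.INTER_CUBIC)
b=cv2.resize(S["image"][130:190,275:375],None,fx=5,fy=5,interpolation=cv2.INTER_CUBIC)[:190]
cv2.imwrite("pics/z6.png",np.clip(np.vstack([a,b])[:,:,::-1]*1.5,0,255).astype('u1'))
E
```

```text
t 5.05 pos [646.7 233.4  95.7] ydir 77.7 -> row [ 0.214  0.001 -0.049] 0.0013 gap 19.3 F [-0.8 -0.1 -1.5]
```

View pics/z6.png

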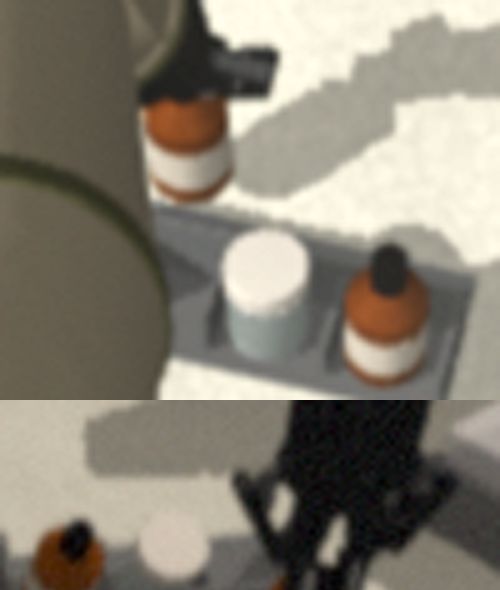

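Bottle A hangs tilted with its foot at crop (190,195), just behind the plate edge at about (200,210). I'll pull towards the plate now.

>>> carry_out([
  [0.04, 0, 0, 0, 1],
  [0.08, 0, -0.01, 0, 1],
  [0.12, 0, -0.02, 0, 1],
  [0.16, 0, -0.035, 0, 1],
  [0.19, 0, -0.045, 0, 1],
  [0.215, 0, -0.05, 0, 1],
  [0.215, 0, -0.05, 0, 1],
])

```text
time_s: 5.85
position: [594.5, 245.7, 110.6]
tcp_rot: [0.106, 0.994, 0.0, 0.0]
force: [2.3, -0.6, -0.9]
finger_gap: 19.1
grip_force: 19.6
```

```bash
python3 - <<'E'
from h import *
go(594.5,245,108,77.5)
T=bot.camera("top");S=bot.camera("scene")
a=cv2.resize(T["image"][165:245,130:230],None,fx=5,fy=5,interpolation=cv2.INTER_CUBIC)
b=cv2.resize(S["image"][135:195,275:375],None,fx=5,fy=5,interpolation=cv2.INTER_CUBIC)[:190]
cv2.imwrite("pics/z7.png",np.clip(np.vstack([a,b])[:,:,::-1]*1.5,0,255).astype('u1'))
E
```

```text
t 5.85 pos [594.5 245.7 110.6] ydir 77.8 -> row [-0.001 -0.003  0.011] 0.0016 gap 19.1 F [ 2.3 -0.6 -0.9]
```

View pics/z7.png

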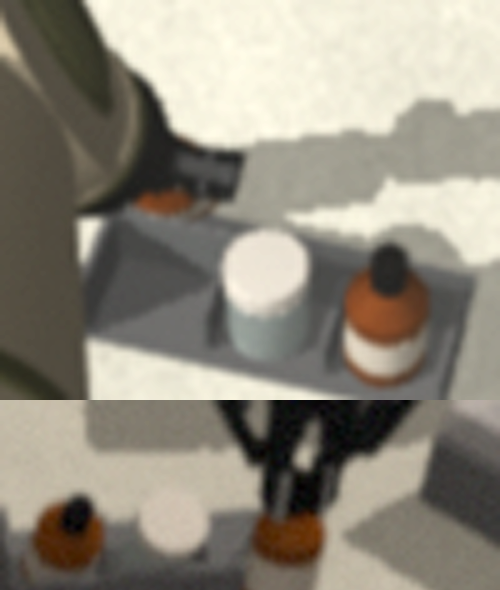

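The scene view now shows bottle A vertical (crop (290,545)). I'll back off the plate, lower it to the bench to square it up, then regrip.

>>> carry_out([
  [-0.08, 0, 0, 0, 1],
  [-0.08, 0, 0, 0, 1],
  [-0.08, 0, 0.08, 0, 1],
  [-0.08, 0, 0.08, 0, 1],
  [-0.08, 0, 0.08, 0, 1],
])

```text
time_s: 6.45
position: [614.0, 240.6, 89.4]
tcp_rot: [0.107, 0.994, -0.001, -0.001]
force: [0.1, 0.3, -2.0]
finger_gap: 19.3
grip_force: 19.7
```

>>> carry_out([
  [0, 0, 0.01, 0, 1],
  [0, 0, 0.02, 0, 1],
  [0, 0, 0.02, 0, 1],
])

```text
time_s: 6.75
position: [614.9, 240.8, 85.1]
tcp_rot: [0.107, 0.994, -0.0, -0.0]
force: [-0.5, 0.3, -2.4]
finger_gap: 19.2
grip_force: 19.8
```

>>> carry_out([
  [0, 0, 0.01, 0, 1],
  [0, 0, 0.01, 0, 1],
])

```text
time_s: 6.95
position: [614.9, 240.8, 82.4]
tcp_rot: [0.107, 0.994, -0.0, -0.0]
force: [0.3, 0.9, -1.5]
finger_gap: 19.2
grip_force: 19.8
```

>>> carry_out([
  [0, 0, 0.01, 0, 1],
  [0, 0, 0.01, 0, 1],
])

```text
time_s: 7.15
position: [614.8, 240.7, 79.7]
tcp_rot: [0.107, 0.994, -0.0, -0.0]
force: [-0.3, 0.5, -1.7]
finger_gap: 19.6
grip_force: 19.8
```

>>> carry_out([
  [0, 0, 0.01, 0, 1],
  [0, 0, 0.01, 0, 1],
])

```text
time_s: 7.35
position: [615.7, 240.9, 78.9]
tcp_rot: [0.107, 0.994, 0.0, 0.001]
force: [-2.0, -2.1, 11.1]
finger_gap: 19.6
grip_force: 21.2
```

Contact came at TCP z≈79. I'll release, turn the hand about 85° around the cap so the second grip centres the other axis, and regrip 4 mm higher.

>>> carry_out([
  [0, 0, 0, 0, 0.2],
  [0, 0, 0, 0, 0.2],
  [0, 0, 0, 0, 0],
  [0, 0, -0.02, 0, 0],
  [0, 0, -0.02, 0.1, 0],
  [0, 0, -0.02, 0.2, 0],
  [0, 0, -0.02, 0.3, 0],
  [0, 0, -0.02, 0.47, 0],
  [0, 0, -0.02, 0.47, 0],
  [0, 0, -0.02, 0.47, 0],
  [0, 0, -0.02, 0.47, 0],
  [0, 0, -0.02, 0.47, 0],
])

```text
time_s: 8.55
position: [615.0, 241.0, 82.9]
tcp_rot: [0.652, 0.758, 0.0, -0.0]
force: [0.2, 0.6, -0.5]
finger_gap: 42.8
grip_force: 0.0
```

>>> carry_out([
  [0, 0, 0, 0.05, 0],
  [0, 0, 0, 0.05, 0.5],
  [0, 0, 0, 0.05, 1],
  [0, 0, 0, 0.05, 1],
  [0, 0, 0, 0.05, 1],
  [0, 0, 0, 0.05, 1],
  [0, 0, 0, 0.05, 1],
], force=30)

```text
time_s: 9.25
position: [614.9, 240.8, 82.7]
tcp_rot: [0.707, 0.707, 0.0, -0.0]
force: [-1.6, 1.5, 3.7]
finger_gap: 18.8
grip_force: 29.7
```

```bash
python3 -c "
from h import *
go(465.8,-203.8,180,-7);print(bot.read_state()['joints'])"
```

```text
t 9.25 pos [614.9 240.8  82.7] ydir -0.0 -> row [-1.778 -0.596 -0.39 ] 0.0389 gap 18.8 F [-1.6  1.5  3.7]
[-0.67122889  0.72504958  0.33574818  1.87878276 -0.39603006  0.60331958
 -0.08414833]
```

>>> carry_out([
  [0, 0, -0.2, 0, 1],
  [0, 0, -0.4, 0, 1],
  [0, 0, -0.53, 0, 1],
  [-0.1, -0.03, -0.53, 0, 1],
  [-0.28, -0.09, -0.53, 0.01, 1],
  [-0.46, -0.15, -0.53, 0.02, 1],
  [-0.64, -0.21, -0.53, 0.03, 1],
  [-0.82, -0.27, -0.53, 0.038, 1],
  [-0.92, -0.3, -0.53, 0.038, 1],
  [-0.92, -0.3, -0.53, 0.038, 1],
])

```text
time_s: 10.25
position: [538.5, 6.1, 215.5]
tcp_rot: [0.75, 0.661, -0.0, 0.001]
force: [0.3, 0.0, -0.9]
finger_gap: 18.9
grip_force: 30.1
```

```bash
python3 -c "
from h import *
go(465.8,-203.8,210,-7)"
```

```text
t 10.25 pos [538.5   6.1 215.5] ydir -7.2 -> row [-0.869 -0.183  0.023] -0.0013 gap 18.9 F [ 0.3  0.  -0.9]
```

>>> carry_out([
  [-0.18, -0.04, 0, 0, 1],
  [-0.36, -0.08, 0, 0, 1],
  [-0.54, -0.11, 0, 0, 1],
  [-0.72, -0.15, 0, 0, 1],
  [-0.83, -0.175, 0, 0, 1],
  [-0.87, -0.183, 0, 0, 1],
  [-0.87, -0.183, 0, 0, 1],
  [-0.87, -0.183, 0, 0, 1],
])

```text
time_s: 11.05
position: [469.2, -198.3, 214.8]
tcp_rot: [0.748, 0.664, 0.0, -0.0]
force: [0.7, -0.1, -1.1]
finger_gap: 18.6
grip_force: 30.1
```

```bash
python3 - <<'E'
from h import *
go(465.8,-203.8,120,-7)
T=bot.camera("top");S=bot.camera("scene")
a=cv2.resize(T["image"][190:270,270:370],None,fx=4,fy=4,interpolation=cv2.INTER_CUBIC)
b=cv2.resize(S["image"][130:210,150:250],None,fx=4,fy=4,interpolation=cv2.INTER_CUBIC)
cv2.imwrite("pics/z8.png",np.clip(np.hstack([a,b])[:,:,::-1]*1.5,0,255).astype('u1'))
# bottle held: amber mask in scene above the pan
h=cv2.cvtColor(S["image"],cv2.COLOR_RGB2HSV);m=cv2.inRange(h,(3,120,40),(20,255,255));m[:, :150]=0;m[:,250:]=0
n,l,s,c=cv2.connectedComponentsWithStats(m);print([(s[i].tolist(),c[i].round(1).tolist()) for i in range(1,n) if s[i,4]>15])
print("held bottom/top expected in scene",proj(S,[465.8,-203.8,127]),proj(S,[465.8,-203.8,191]))
E
```

```text
t 11.05 pos [ 469.2 -198.3  214.8] ydir -6.8 -> row [-0.024 -0.011  0.379] 0.0012 gap 18.6 F [ 0.7 -0.1 -1.1]
[([174, 139, 15, 11, 137], [181.2, 144.0]), ([178, 157, 13, 6, 31], [184.5, 160.1]), ([194, 169, 24, 30, 332], [205.4, 183.6]), ([171, 182, 26, 18, 245], [183.1, 191.6])]
held bottom/top expected in scene [181.83385625 160.72324783] [178.68255609 143.11716499]
```

>>> carry_out([
  [-0.02, -0.01, 0.1, 0, 1],
  [-0.02, -0.01, 0.2, 0, 1],
  [-0.02, -0.01, 0.22, 0, 1],
  [-0.02, -0.01, 0.22, 0, 1],
  [-0.02, -0.01, 0.22, 0, 1],
])

```text
time_s: 11.65
position: [466.0, -204.0, 160.7]
tcp_rot: [0.748, 0.664, 0.0, 0.0]
force: [0.2, -0.5, -1.2]
finger_gap: 19.0
grip_force: 30.0
```

```bash
python3 -c "
from h import *
go(465.8,-203.8,92,-7)"
```

```text
t 11.65 pos [ 466.  -204.   160.7] ydir -6.8 -> row [ 0.001 -0.001  0.275] 0.001 gap 19.0 F [ 0.2 -0.5 -1.2]
```

>>> carry_out([
  [0, 0, 0.06, 0, 1],
  [0, 0, 0.12, 0, 1],
  [0, 0, 0.18, 0, 1],
  [0, 0, 0.23, 0, 1],
  [0, 0, 0.26, 0, 1],
  [0, 0, 0.275, 0, 1],
  [0, 0, 0.275, 0, 1],
])

```text
time_s: 12.35
position: [465.3, -204.4, 91.2]
tcp_rot: [0.748, 0.663, -0.0, -0.0]
force: [0.8, -0.2, -1.1]
finger_gap: 18.6
grip_force: 30.1
```

>>> carry_out([
  [0, 0, 0.01, 0, 1],
  [0, 0, 0.015, 0, 1],
  [0, 0, 0.015, 0, 1],
])

```text
time_s: 12.65
position: [465.4, -204.3, 87.7]
tcp_rot: [0.748, 0.663, 0.0, 0.0]
force: [-1.0, -0.8, -2.2]
finger_gap: 19.0
grip_force: 30.1
```

>>> carry_out([
  [0, 0, 0.01, 0, 1],
  [0, 0, 0.01, 0, 1],
])

```text
time_s: 12.85
position: [465.5, -204.5, 85.5]
tcp_rot: [0.748, 0.663, 0.0, 0.0]
force: [0.2, 0.4, 4.6]
finger_gap: 19.1
grip_force: 30.8
```

>>> carry_out([
  [0, 0, 0.004, 0, 1],
  [0, 0, 0.004, 0, 1],
])

```text
time_s: 13.05
position: [465.5, -204.5, 85.3]
tcp_rot: [0.748, 0.663, 0.001, 0.001]
force: [-3.0, 1.4, 20.1]
finger_gap: 18.6
grip_force: 32.3
```

Floor contact is at the predicted height. I'll release and rise, then head for bottle B.

>>> carry_out([
  [0, 0, -0.005, 0, 0.5],
  [0, 0, -0.005, 0, 0.2],
  [0, 0, -0.005, 0, 0.2],
  [0, 0, -0.005, 0, 0.2],
  [0, 0, -0.1, 0, 0.2],
  [0, 0, -0.25, 0, 0.2],
  [0, 0, -0.4, 0, 0.2],
  [0, 0, -0.5, 0, 0.2],
], force=20)

```text
time_s: 13.85
position: [465.5, -204.6, 211.0]
tcp_rot: [0.748, 0.663, 0.0, 0.001]
force: [0.6, -0.0, -0.1]
finger_gap: 34.4
grip_force: 0.0
```

```bash
python3 -c "
from h import *
go(545,120,150,77.5)"
```

```text
t 13.85 pos [ 465.5 -204.6  211. ] ydir -6.9 -> row [1.327 0.16  0.244] -0.4688 gap 34.4 F [ 0.6 -0.  -0.1]
```

>>> carry_out([
  [0.15, 0.02, 0, -0.04, 0],
  [0.3, 0.04, 0, -0.08, 0],
  [0.45, 0.06, 0, -0.12, 0],
  [0.6, 0.08, 0, -0.16, 0],
  [0.75, 0.1, 0, -0.2, 0],
  [0.9, 0.11, 0, -0.24, 0],
  [0.98, 0.12, 0, -0.28, 0],
  [0.98, 0.12, 0, -0.33, 0],
  [0.98, 0.12, 0, -0.38, 0],
  [0.98, 0.12, 0, -0.43, 0],
  [0.98, 0.12, 0, -0.469, 0],
  [0.98, 0.12, 0, -0.469, 0],
])

```text
time_s: 15.05
position: [524.3, 35.2, 208.9]
tcp_rot: [0.108, 0.994, 0.0, -0.0]
force: [-0.1, -0.2, -0.0]
finger_gap: 42.5
grip_force: 0.0
```

```bash
python3 - <<'E'
from h import *
go(545,120,150,77.5)
T=bot.camera("top");S=bot.camera("scene")
print(caps(T,(288,203,350,262)),caps(S,(165,155,225,215)),caps(S,(275,145,300,170)))
E
```

```text
t 15.05 pos [524.3  35.2 208.9] ydir 77.6 -> row [-0.008  0.349  0.235] 0.0008 gap 42.5 F [-0.1 -0.2 -0. ]
[(np.float64(313.63), np.float64(214.69), 48), (np.float64(331.71), np.float64(217.65), 53), (np.float64(302.78), np.float64(229.02), 47), (np.float64(339.26), np.float64(234.06), 56), (np.float64(309.89), np.float64(246.47), 48), (np.float64(328.34), np.float64(249.38), 51)] [(np.float64(199.57), np.float64(166.94), 46), (np.float64(183.42), np.float64(169.21), 46), (np.float64(206.13), np.float64(179.6), 133), (np.float64(176.77), np.float64(179.33), 65), (np.float64(186.47), np.float64(186.24), 75)] [(np.float64(289.54), np.float64(158.64), 46)]
```

Six caps are now seen in the ring (new one at (328.3,249.4)) and the others haven't moved. Now bottle B.

>>> carry_out([
  [-0.005, 0.18, 0, 0, 0],
  [-0.01, 0.3, 0, 0, 0],
  [-0.01, 0.35, 0.1, 0, 0],
  [-0.01, 0.35, 0.25, 0, 0],
  [-0.01, 0.35, 0.32, 0, 0],
  [-0.01, 0.35, 0.32, 0, 0],
  [-0.01, 0.35, 0.32, 0, 0],
])

```text
time_s: 15.85
position: [545.8, 120.3, 129.2]
tcp_rot: [0.109, 0.994, -0.0, -0.0]
force: [0.3, -0.2, -0.4]
finger_gap: 42.9
grip_force: 0.0
```

```bash
python3 -c "
from h import *
go(545,120,90,77.5)"
```

```text
t 15.85 pos [545.8 120.3 129.2] ydir 77.4 -> row [ 0.003 -0.002  0.157] -0.0004 gap 42.9 F [ 0.3 -0.2 -0.4]
```

>>> carry_out([
  [0.003, 0, 0.1, 0, 0],
  [0.003, 0, 0.157, 0, 0],
  [0.003, 0, 0.157, 0, 0],
  [0.003, 0, 0.157, 0, 0],
  [0.003, 0, 0.157, 0, 1],
  [0.003, 0, 0.157, 0, 1],
  [0.003, 0, 0.157, 0, 1],
  [0.003, 0, 0.157, 0, 1],
  [0.003, 0, 0.157, 0, 1],
  [0.003, 0, 0.157, 0, 1],
], force=20)

```text
time_s: 16.85
position: [545.9, 120.4, 90.9]
tcp_rot: [0.109, 0.994, 0.0, 0.001]
force: [0.7, -0.4, 7.4]
finger_gap: 19.5
grip_force: 20.9
```

>>> carry_out([
  [0, 0, -0.1, 0, 1],
  [0, 0, -0.25, 0, 1],
  [0, 0, -0.35, 0, 1],
  [-0.05, 0, -0.35, 0, 1],
  [-0.18, 0, -0.35, 0, 1],
  [-0.3, 0, -0.35, 0, 1],
  [-0.3, 0, -0.35, 0, 1],
  [-0.3, 0, -0.2, 0, 1],
  [-0.3, 0, -0.1, 0, 1],
  [-0.3, 0, -0.03, 0, 1],
  [-0.3, 0, -0.03, 0, 1],
])

```text
time_s: 17.95
position: [616.0, 103.9, 94.0]
tcp_rot: [0.108, 0.994, -0.001, -0.003]
force: [-0.2, -0.2, -1.9]
finger_gap: 19.1
grip_force: 20.0
```

```bash
python3 - <<'E'
from h import *
go(545+73.3*1,120-16.6,95.7,77.5)
S=bot.camera("scene")
h=cv2.cvtColor(S["image"],cv2.COLOR_RGB2HSV);m=cv2.inRange(h,(3,120,40),(20,255,255));m[:, :255]=0;m[:,345:]=0
n,l,s,c=cv2.connectedComponentsWithStats(m);print([(s[i].tolist(),c[i].round(1).tolist()) for i in range(1,n) if s[i,4]>15])
E
```

```text
t 17.95 pos [616.  103.9  94. ] ydir 77.6 -> row [-0.009  0.    -0.007] 0.0003 gap 19.1 F [-0.2 -0.2 -1.9]
[([286, 172, 15, 11, 84], [292.5, 178.3])]
```

>>> carry_out([
  [0.04, 0, 0, 0, 1],
  [0.08, 0, -0.015, 0, 1],
  [0.12, 0, -0.03, 0, 1],
  [0.16, 0, -0.045, 0, 1],
  [0.185, 0, -0.055, 0, 1],
  [0.2, 0, -0.06, 0, 1],
  [0.2, 0, -0.06, 0, 1],
])

```text
time_s: 18.7
position: [568.9, 115.4, 112.7]
tcp_rot: [0.108, 0.994, 0.0, 0.0]
force: [0.4, 0.4, -1.4]
finger_gap: 19.3
grip_force: 20.1
```

```bash
python3 - <<'E'
from h import *
go(567,116,110,77.5)
S=bot.camera("scene")
h=cv2.cvtColor(S["image"],cv2.COLOR_RGB2HSV);m=cv2.inRange(h,(3,120,40),(20,255,255));m[:, :255]=0;m[:,345:]=0
n,l,s,c=cv2.connectedComponentsWithStats(m);print([(s[i].tolist(),c[i].round(1).tolist()) for i in range(1,n) if s[i,4]>15])
p=bot.read_state()["position"]
for a in (0,64,72): print(a,proj(S,p+np.array([0,0,-80+a])).round(1))
E
```

```text
t 18.7 pos [568.9 115.4 112.7] ydir 77.6 -> row [0.008 0.001 0.011] 0.0004 gap 19.3 F [ 0.4  0.4 -1.4]
[([285, 162, 15, 11, 128], [292.0, 166.9]), ([284, 179, 13, 5, 30], [289.7, 181.2])]
0 [290.3 180.6]
64 [291.6 165. ]
72 [291.8 163. ]
```

>>> carry_out([
  [-0.04, 0, 0, 0, 1],
  [-0.08, 0, 0, 0, 1],
  [-0.08, 0, 0.06, 0, 1],
  [-0.08, 0, 0.1, 0, 1],
  [-0.08, 0, 0.1, 0, 1],
  [-0.08, 0, 0.1, 0, 1],
])

```text
time_s: 19.35
position: [588.7, 110.5, 86.8]
tcp_rot: [0.108, 0.994, -0.0, -0.001]
force: [0.1, -0.5, -1.5]
finger_gap: 19.3
grip_force: 19.9
```

>>> carry_out([
  [0, 0, 0.01, 0, 1],
  [0, 0, 0.012, 0, 1],
])

```text
time_s: 19.55
position: [589.0, 110.8, 84.5]
tcp_rot: [0.108, 0.994, 0.0, 0.0]
force: [-0.2, -0.8, -2.3]
finger_gap: 19.6
grip_force: 19.9
```

>>> carry_out([
  [0, 0, 0.01, 0, 1],
  [0, 0, 0.01, 0, 1],
])

```text
time_s: 19.75
position: [588.9, 110.8, 81.8]
tcp_rot: [0.108, 0.994, -0.0, 0.0]
force: [-0.3, 0.1, -1.6]
finger_gap: 19.5
grip_force: 19.9
```

>>> carry_out([
  [0, 0, 0.008, 0, 1],
  [0, 0, 0.008, 0, 1],
])

```text
time_s: 19.95
position: [589.6, 110.9, 81.2]
tcp_rot: [0.109, 0.994, 0.0, 0.001]
force: [-1.1, 0.5, 11.3]
finger_gap: 19.8
grip_force: 21.4
```

>>> carry_out([
  [0, 0, 0.008, 0, 1],
  [0, 0, 0.008, 0, 1],
])

```text
time_s: 20.15
position: [590.4, 111.0, 80.2]
tcp_rot: [0.109, 0.994, 0.001, 0.002]
force: [-3.8, -0.4, 21.0]
finger_gap: 19.0
grip_force: 22.8
```

>>> carry_out([
  [0, 0, -0.004, 0, 0.5],
  [0, 0, -0.004, 0, 0.2],
  [0, 0, -0.004, 0, 0],
  [0, 0, -0.012, 0.04, 0],
  [0, 0, -0.012, 0.1, 0],
  [0, 0, -0.012, 0.2, 0],
  [0, 0, -0.012, 0.3, 0],
  [0, 0, -0.012, 0.47, 0],
  [0, 0, -0.012, 0.47, 0],
  [0, 0, -0.012, 0.47, 0],
  [0, 0, -0.012, 0.47, 0],
  [0, 0, -0.012, 0.47, 0],
])

```text
time_s: 21.35
position: [588.8, 110.8, 80.5]
tcp_rot: [0.699, 0.715, -0.0, -0.0]
force: [0.2, -0.3, -0.3]
finger_gap: 42.6
grip_force: 0.0
```

>>> carry_out([
  [0, 0, 0, 0.05, 0],
  [0, 0, 0, 0.09, 0],
  [0, 0, 0, 0.09, 0],
  [0, 0, 0, 0.09, 1],
  [0, 0, 0, 0.09, 1],
  [0, 0, 0, 0.09, 1],
  [0, 0, 0, 0.09, 1],
  [0, 0, 0, 0.09, 1],
  [0, 0, 0, 0.09, 1],
], force=30)

```text
time_s: 22.25
position: [588.9, 110.6, 80.8]
tcp_rot: [0.791, 0.612, -0.0, -0.0]
force: [0.3, 0.8, -2.6]
finger_gap: 19.0
grip_force: 29.8
```

```bash
python3 - <<'E'
from h import *
go(510.9,-184.6,215,-7)
E
```

```text
t 22.25 pos [588.9 110.6  80.8] ydir -14.6 -> row [-1.221 -0.004 -0.537] -0.0422 gap 19.0 F [ 0.3  0.8 -2.6]
```

>>> carry_out([
  [0, 0, -0.2, 0, 1],
  [0, 0, -0.4, 0, 1],
  [0, 0, -0.54, 0, 1],
  [-0.05, 0, -0.54, 0, 1],
  [-0.2, 0, -0.54, -0.01, 1],
  [-0.4, 0, -0.54, -0.02, 1],
  [-0.6, 0, -0.54, -0.03, 1],
  [-0.8, 0, -0.54, -0.042, 1],
  [-0.95, -0.003, -0.54, -0.042, 1],
  [-1, -0.003, -0.54, -0.042, 1],
  [-1, -0.003, -0.54, -0.042, 1],
])

```text
time_s: 23.35
position: [523.9, -133.3, 215.4]
tcp_rot: [0.751, 0.661, -0.0, -0.0]
force: [-0.2, -0.4, -1.7]
finger_gap: 18.7
grip_force: 30.5
```

```bash
python3 - <<'E'
from h import *
go(510.9,-184.6,215,-7)
E
```

```text
t 23.35 pos [ 523.9 -133.3  215.4] ydir -7.3 -> row [-0.21  -0.026  0.002] -0.0016 gap 18.7 F [-0.2 -0.4 -1.7]
```

>>> carry_out([
  [-0.12, -0.015, 0, 0, 1],
  [-0.19, -0.024, 0, 0, 1],
  [-0.208, -0.026, 0, 0, 1],
  [-0.208, -0.026, 0.1, 0, 1],
  [-0.208, -0.026, 0.18, 0, 1],
  [-0.208, -0.026, 0.18, 0, 1],
  [-0.208, -0.026, 0.18, 0, 1],
])

```text
time_s: 24.05
position: [512.7, -180.6, 170.6]
tcp_rot: [0.749, 0.663, -0.0, -0.001]
force: [-0.9, 0.1, -2.1]
finger_gap: 18.7
grip_force: 30.4
```

```bash
python3 - <<'E'
from h import *
T=bot.camera("top")
print("A by camera",plane(T,328.34,249.38,97).round(1))
go(510.9,-184.6,150,-7)
E
```

```text
A by camera [ 464.1 -204.3   97. ]
t 24.1 pos [ 512.9 -181.   171.2] ydir -7.0 -> row [-0.015 -0.006  0.085] 0.0001 gap 19.0 F [ 0.7 -0.3 -1.8]
```

>>> carry_out([
  [-0.015, -0.002, 0, 0, 1],
  [-0.015, -0.002, 0, 0, 1],
  [-0.015, -0.002, 0, 0, 1],
])

```text
time_s: 24.4
position: [511.6, -185.6, 171.4]
tcp_rot: [0.749, 0.662, 0.0, 0.0]
force: [-0.1, 0.6, -2.3]
finger_gap: 18.9
grip_force: 30.4
```

```bash
python3 - <<'E'
from h import *
go(511.8,-184.8,90,-7)
E
```

```text
t 24.4 pos [ 511.6 -185.6  171.4] ydir -7.1 -> row [0.003 0.    0.326] -0.0003 gap 18.9 F [-0.1  0.6 -2.3]
```

>>> carry_out([
  [0.003, 0, 0.05, 0, 1],
  [0.003, 0, 0.1, 0, 1],
  [0.003, 0, 0.14, 0, 1],
  [0.003, 0, 0.18, 0, 1],
  [0.003, 0, 0.2, 0, 1],
  [0.003, 0, 0.2, 0, 1],
])

```text
time_s: 25.0
position: [511.0, -184.8, 119.8]
tcp_rot: [0.749, 0.662, -0.001, -0.001]
force: [0.4, 0.4, -2.1]
finger_gap: 18.9
grip_force: 30.5
```

>>> carry_out([
  [0, 0, 0.03, 0, 1],
  [0, 0, 0.06, 0, 1],
  [0, 0, 0.09, 0, 1],
  [0, 0, 0.11, 0, 1],
  [0, 0, 0.125, 0, 1],
  [0, 0, 0.125, 0, 1],
])

```text
time_s: 25.6
position: [511.2, -184.7, 89.0]
tcp_rot: [0.749, 0.662, -0.0, -0.0]
force: [0.4, 0.1, -1.3]
finger_gap: 18.5
grip_force: 30.6
```

Sliding in without contact forces. Final few millimetres.

>>> carry_out([
  [0, 0, 0.008, 0, 1],
  [0, 0, 0.014, 0, 1],
  [0, 0, 0.014, 0, 1],
])

```text
time_s: 25.9
position: [511.5, -184.7, 86.0]
tcp_rot: [0.749, 0.662, 0.0, 0.0]
force: [-0.6, -0.6, -1.3]
finger_gap: 19.0
grip_force: 30.5
```

>>> carry_out([
  [0, 0, 0.008, 0, 1],
  [0, 0, 0.008, 0, 1],
])

```text
time_s: 26.1
position: [511.4, -184.7, 84.0]
tcp_rot: [0.749, 0.662, 0.0, 0.0]
force: [0.2, 0.2, -1.8]
finger_gap: 18.9
grip_force: 30.5
```

>>> carry_out([
  [0, 0, 0.006, 0, 1],
  [0, 0, 0.006, 0, 1],
])

```text
time_s: 26.3
position: [511.1, -184.9, 83.1]
tcp_rot: [0.749, 0.662, 0.0, -0.0]
force: [-2.2, 1.2, 7.1]
finger_gap: 18.8
grip_force: 31.2
```

>>> carry_out([
  [0, 0, 0.003, 0, 1],
  [0, 0, 0.003, 0, 1],
])

```text
time_s: 26.5
position: [511.1, -184.9, 83.0]
tcp_rot: [0.749, 0.662, 0.0, -0.0]
force: [-4.2, 1.9, 17.6]
finger_gap: 18.8
grip_force: 32.3
```

It's on the floor. Release, rise and move aside for a check.

>>> carry_out([
  [0, 0, -0.004, 0, 0.5],
  [0, 0, -0.004, 0, 0.25],
  [0, 0, -0.004, 0, 0.25],
  [0, 0, -0.004, 0, 0.25],
  [0, 0, -0.1, 0, 0.25],
  [0, 0, -0.25, 0, 0.25],
  [0, 0, -0.45, 0, 0.25],
  [0.2, 0, -0.5, 0, 0.25],
  [0.4, 0, -0.5, 0, 0.25],
  [0.6, 0, -0.5, 0, 0.25],
  [0.8, 0, -0.5, 0, 0.25],
  [0.8, 0, -0.5, 0, 0.25],
])

```text
time_s: 27.7
position: [536.6, 21.6, 206.0]
tcp_rot: [0.746, 0.666, 0.0, -0.001]
force: [-0.1, -0.2, -1.5]
finger_gap: 31.7
grip_force: 0.0
```

```bash
python3 - <<'E'
from h import *
go(511,0,200)
T=bot.camera("top");S=bot.camera("scene")
for u,v,a in caps(T,(288,203,350,262)):
    X=plane(T,u,v,97);print(u,v,a,X.round(1),"r",np.hypot(*(X[:2]-[510.9,-184.6])).round(1))
a=cv2.resize(T["image"][180:280,260:360],None,fx=4,fy=4,interpolation=cv2.INTER_CUBIC)
b=cv2.resize(S["image"][130:230,150:250],None,fx=4,fy=4,interpolation=cv2.INTER_CUBIC)
cv2.imwrite("pics/z9.png",np.clip(np.hstack([a,b])[:,:,::-1]*1.5,0,255).astype('u1'))
E
```

```text
t 27.7 pos [536.6  21.6 206. ] ydir -6.5 -> row [-0.097 -0.092  0.024] 0 gap 31.7 F [-0.1 -0.2 -1.5]
313.62 214.7 48 [ 556.4 -165.    97. ] r 49.6
331.67 217.65 52 [ 549.3 -214.    97. ] r 48.3
302.73 229.05 46 [ 517.3 -135.4   97. ] r 49.6
321.24 232.39 50 [ 509.1 -185.4   97. ] r 2.0
339.23 234.06 55 [ 505.4 -234.1   97. ] r 49.8
309.87 246.46 47 [ 471.1 -154.6   97. ] r 49.8
328.36 249.4 50 [ 464.1 -204.3   97. ] r 50.8
```

View pics/z9.png

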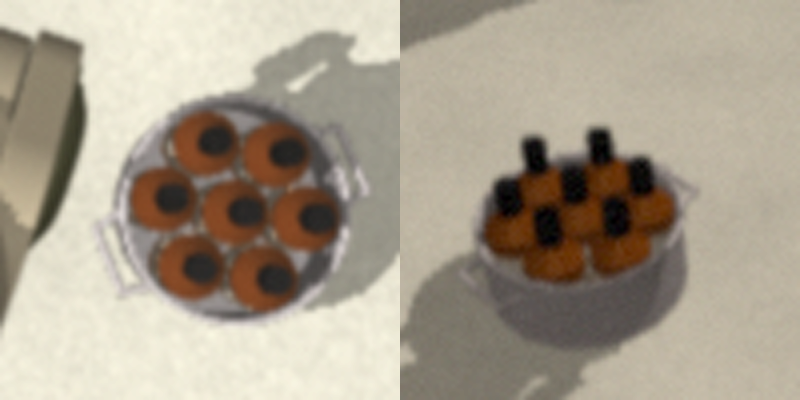

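All seven bottles stand upright in the pan, with the middle one at crop (245,212) and the other six round it. The arm is clear, so I'm handing in.

```bash
python3 -c "
from workcell import bot
print(bot.job_done())"
```

```text
the job is handed in; nothing more can be done
None
```

Both rack bottles are now in the pan, so all seven amber bottles stand upright on its floor in the final pictures; the job was handed in at about 28 s, and the hand-in returned no verdict.

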